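# Put the hollow punches back in their graded rack and lock it

### The job

Put the two hollow punches that stand loose on the bench back into the rack, each in the hole whose width matches its stem, pushed fully home so that its collar rests on the block. Then swing the keeper bar shut until it clicks past the spring ball against its stop. Leave the punch that is already in the rack and the other things on the bench where they are.

Things in the scene. Friction and masses are not known exactly. Their poses are not given: they have to be found in the camera images.
- rack: plain aluminium block fixed to the bench, 70 mm (x) by 226 mm (y) by 50 mm high, with a straight row of four round holes along its y axis, graded from the narrowest (at -y, beside the keeper's hinge) to the widest (at +y). Origin at the centre of its underside, on the bench; z up, +x away from the robot at yaw 0
- rack_hole0 (a point): centre of the mouth (level with the block's top) of the narrowest hole, for the 16 mm stem: 18 mm wide, 40 mm deep, with a 2 mm chamfer; on the row, 66 mm towards the hinge from the block's centre (its punch is already in it)
- rack_hole1 (a point): centre of the mouth (level with the block's top) of the second hole, for the 20 mm stem: 22 mm wide, 40 mm deep, with a 2 mm chamfer; on the row, 22 mm towards the hinge from the block's centre (empty)
- rack_hole2 (a point): centre of the mouth (level with the block's top) of the third hole, for the 24 mm stem: 26 mm wide, 40 mm deep, with a 2 mm chamfer; on the row, 22 mm towards the free end from the block's centre (empty)
- rack_hole3 (a point): centre of the mouth (level with the block's top) of the widest hole, for the 28 mm stem: 30 mm wide, 40 mm deep, with a 2 mm chamfer; on the row, 66 mm towards the free end from the block's centre (empty; its punch is not here)
- punch_20_mid (a point): hollow punch standing upright and loose on the bench: steel stem 20 mm in diameter, 35 mm long; above it a steel collar 40 mm in diameter, 6 mm thick; on top a black round grip 24 mm in diameter, 44 mm long. 85 mm tall, about 0.1 kg. The point is on its axis half-way up, 42.5 mm above the foot, 1.5 mm above the collar; seated, it is 57.5 mm above the bench. z is its axis, up
- punch_24_mid (a point): hollow punch standing upright and loose on the bench: steel stem 24 mm in diameter, 35 mm long; above it a steel collar 40 mm in diameter, 6 mm thick; on top a black round grip 24 mm in diameter, 44 mm long. 85 mm tall, about 0.1 kg. The point is on its axis half-way up, 42.5 mm above the foot, 1.5 mm above the collar; seated, it is 57.5 mm above the bench. z is its axis, up
- punch_20: the same punch with the 20 mm stem; origin at the centre of its foot
- punch_24: the same punch with the 24 mm stem; origin at the centre of its foot
- punch_16_mid (a point): the punch with a 16 mm stem, otherwise like the two others, already seated in the narrowest hole: leave it there. The point is on its axis half-way up
- keeper (a joint): keeper angle, rad: 0 shut (bar along the row, over the robot-side edges of the seated collars); grows as it opens, counter-clockwise from above, towards the robot, to 1.75; starts at 1.0 to 1.35. Light hinge (under 1 N at the post), stays where left. In the last 0.07 rad it rides over a spring ball (about 3 N at the post), then snaps to its stop at 0. An unseated punch blocks it
- keeper_hinge (a point): the keeper's vertical hinge axis, at the height of the bar's middle (63 mm above the bench), at the narrow-hole end of the block, 98 mm along the row from its centre and 18 mm to the robot's side of the row. The bar is a flat steel bar 8 mm wide, 8 mm thick, its top 67 mm above the bench, reaching 202 mm from this axis
- keeper_post (a point): middle of the keeper's upright thumb post, a dark steel pin 12 mm in diameter, 36 mm tall (67 to 103 mm above the bench; point at 85 mm), on an ear 18 mm wide that sticks out of the bar on the robot's side when shut: 120 mm along the bar from the hinge axis and 32 mm to the side. Shut, it is 50 mm to the robot's side of the row, level with the third hole
- powder_jar: white round jar with a coloured lid, 57 mm wide, 66 mm tall, behind the rack; origin under its centre; bystander
- funnel: small funnel standing on its mouth, 72 mm wide, 85 mm tall, behind the rack on the left; origin under its centre; bystander
There are look-alikes about, which are no part of the job. What is shaped like the punch_20 but blue or yellow is not meant.

How it is judged:
By the outcome, as a careful person would: the job done as asked, in the order asked, and still so for the second after the job is handed in, with the robot touching nothing.
It also fails if it takes over 72 s, if anything falls off the work surface, if the arm or the gripper's body presses on something with over 40 N, if the wrist force passes 120 N, or if a joint passes its speed limit or range.

### The arm

A 7-joint arm with a two-finger parallel gripper is mounted at the origin on a cart in front of the work surface, level with it; the furniture and walls round the work are solid. World frame = base frame: x ahead of the robot, y to its left, z up, the work surface at z = 0. Lengths are in m, angles in rad, forces in N, time in s.
With the tool pointing down it reaches from about 0.4 to 0.875 m from the base axis. Payload 19.3 kg.
Tool frame: the origin (TCP) lies midway between the tips of the shut fingers; the grasp point (between the pads) lies 19 mm behind it (env.hold_point_z is the distance from the TCP to the grasp point, in m); z points along the fingers, y is the line along which they close (so a half turn about z gives the same grasp; the last joint's range is limited). The gripper opens to 85 mm and grips with 20 to 120 N. Pads are 22 mm wide; open, the fingers measure 114 mm over their backs; the gripper's body (76 mm by 85 mm) begins 54 mm behind the grasp point. The pads swing forward as they close: fully open they stand 13 mm farther back than shut.
Start: joints at [1.123, 0.521, -0.036, 1.599, 0.021, 1.021, -0.113], TCP at [0.231, -0.581, 0.231] pointing down, gripper open.
Joint ranges: [-2.91, 2.91], [-0.3, 2.13], [-1.5, 1.42], [0.17, 2.43], [-1.26, 4.41], [0.16, 1.93], [-2.52, 2.52]. Speed limits (rad/s): [1.89, 1.89, 2.39, 2.39, 3.01, 3.01, 3.01].

### API

Orientations are given as a rotation vector (axis times angle).
In Python, from cell import env, jaws, eyes gives the robot as it stands. Calls block until the motion is done:
- env.move_ptp(position, orientation): joint-space move of the TCP to a pose.
- env.move_linear(position, rotation=None, v=0.15, guard=None): straight line of the TCP; rotation=None keeps the orientation; v is the mean speed in m/s. With guard (N) it stops when the force on the tool has changed by that much, and returns True; else False.
- env.move_j(angles): joint-space move.
- jaws.ungrasp() and jaws.clamp(): open the fingers fully, or close them until they stop; the grip force is fixed at half the most.
- env.hold(seconds).
- env.solve_ik(position, orientation): joint angles nearest the present ones, or None.
- env.read_state(): the state.
- eyes.read_camera(name): name is "scene" or "side" or "wrist"; returns a dict with "color" (384x512x3 uint8, red, green, blue), "mtx" (3x3 intrinsics, pixels), "R" (3x3) and "t" (3): a world point X has camera coordinates R X + t. Camera axes: x right, y down, z forward; pixel columns grow to the right and rows downward; lengths in m; the calibration is good to about 2 mm. A picture is of the moment at which its call begins. There is no depth.
A pose or a line that the arm cannot do raises env.IKError and nothing moves.
- env.finish_job(): hands the job in; it is judged then, once.
The state is a dict: "time_s": time; "joint_positions": joint angles; "joint_vel": joint speeds; "tau": joint torques, N m; "tcp_pos": TCP position; "eef_rot": TCP orientation; "wrist_force": force on the tool from outside, world axes, zero at the start; "ft_torque": the same for the moment, N m; "width": opening from 0.0 (shut) to 1.0 (fully open); "gripper_force": force on a finger pad.
Only numpy, scipy, OpenCV 4.12 (cv2) and the standard library are available. Lean on these libraries where they do the work, as an engineer would, in place of code of your own. Each camera call takes 0.05 s, during which the arm holds its last target. There are 200 camera calls.

## Working session

There is one attempt and no reset: what is moved stays moved. The work goes in short steps, each a Python script; the robot and the scene stay as the last script left them, time stands still between calls to the robot, and variables do not carry over. Pictures are saved under pics/ and viewed, at most 10 in all, crops included, and the job is handed in when it is done.

```bash
mkdir -p pics; ls; python3 - <<'E'
from cell import env, jaws, eyes
import cv2, numpy as np
for n in ("scene","side"):
    c=eyes.read_camera(n); np.savez(f"pics/{n}0.npz",**c)
    cv2.imwrite(f"pics/{n}0.png",cv2.resize(c["color"][:,:,::-1],(800,600),interpolation=cv2.INTER_CUBIC))
    print(n,-c["R"].T@c["t"],c["R"][2],c["mtx"][0,0])
s=env.read_state();print(s["time_s"],s["eef_rot"],s["wrist_force"])
E
```

```text
pics
scene [0.11314658 0.28732075 0.5958346 ] [ 0.58403676 -0.53534706 -0.61016767] 421.3447431977889
side [0.26830133 0.46096572 0.66112655] [ 0.35505183 -0.67863324 -0.64295811] 398.8896149880196
0.1 [-3.08483165e+00 -5.89727594e-01  3.27924079e-04] [ 0.81344976  0.30181967 -0.16798148]
```

View pics/scene0.png

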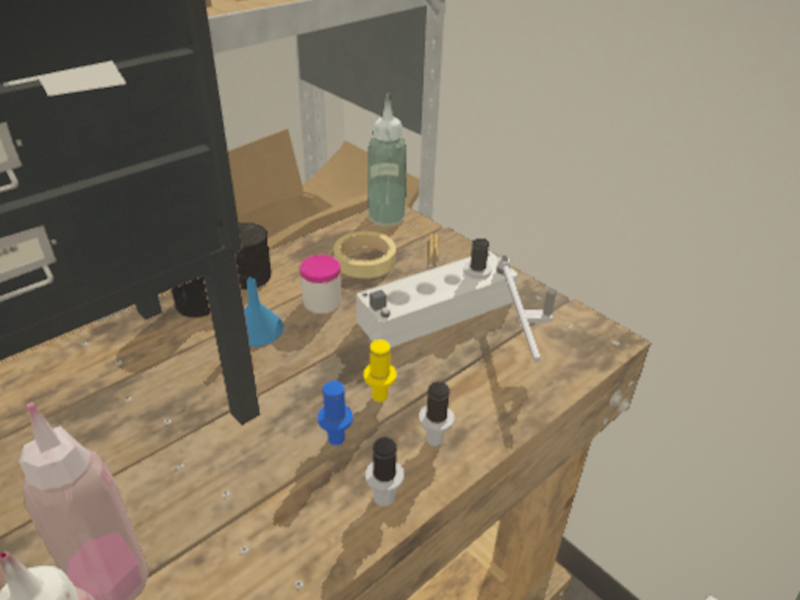

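View pics/side0.png

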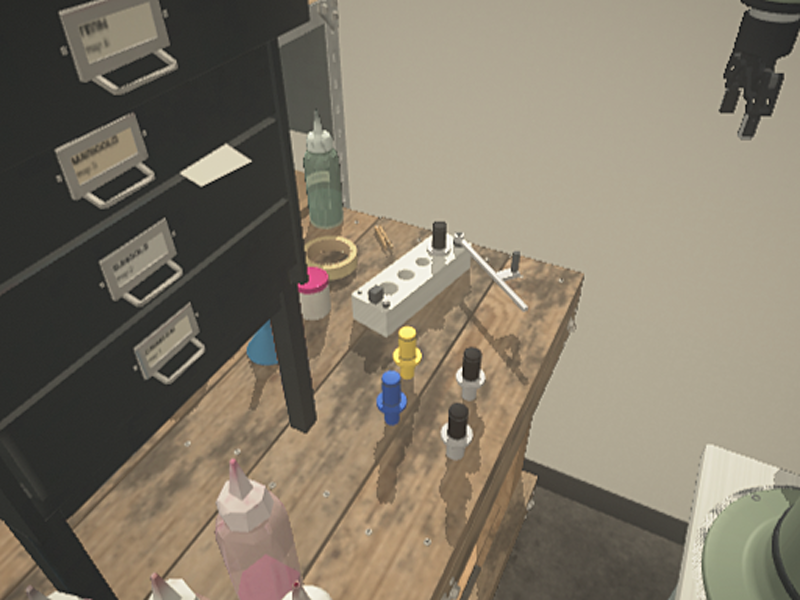

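The scene shows two black-gripped steel punches: A at scene px (438,415) and B at (384,470). In the side view they are at (471,375) and (457,432). The blue (335,413) and yellow (380,370) ones are look-alikes. The rack runs from (370,320) to (505,270), with the keeper open towards the robot. I'll enlarge both punches to compare stem widths, and the rack for its corners.

```bash
python3 - <<'E'
import cv2, numpy as np
def crop(n,c0,r0,w,h,s):
    im=np.load(f"pics/{n}0.npz")["color"][r0:r0+h,c0:c0+w,::-1]
    return cv2.resize(im,None,fx=s,fy=s,interpolation=cv2.INTER_CUBIC)
# punches: 400x300 each at x5 -> 80x60 px... use 66x85
a=crop("scene",225,240,75,86,3.5*1.0*2)[:, :]   # 525x602
b=crop("side",275,215,39,86,7)
cv2.imwrite("pics/cropP.png",np.hstack([a,b])[:600,:800])
c=crop("scene",220,145,140,90,5.7)
cv2.imwrite("pics/cropR.png",c[:600,:800])
c=crop("side",220,135,124,85,6.4)
cv2.imwrite("pics/cropS.png",c[:600,:800])
E
```

```text
(no output)
```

View pics/cropP.png

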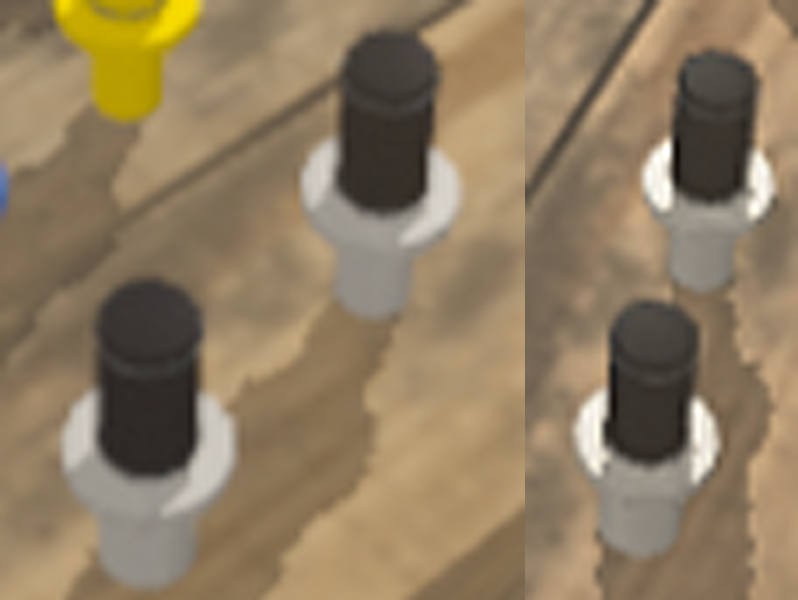

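View pics/cropR.png

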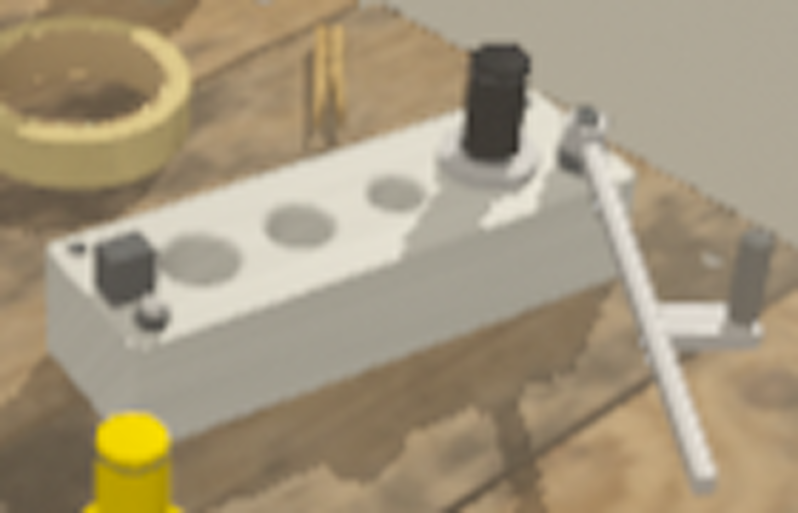

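View pics/cropS.png

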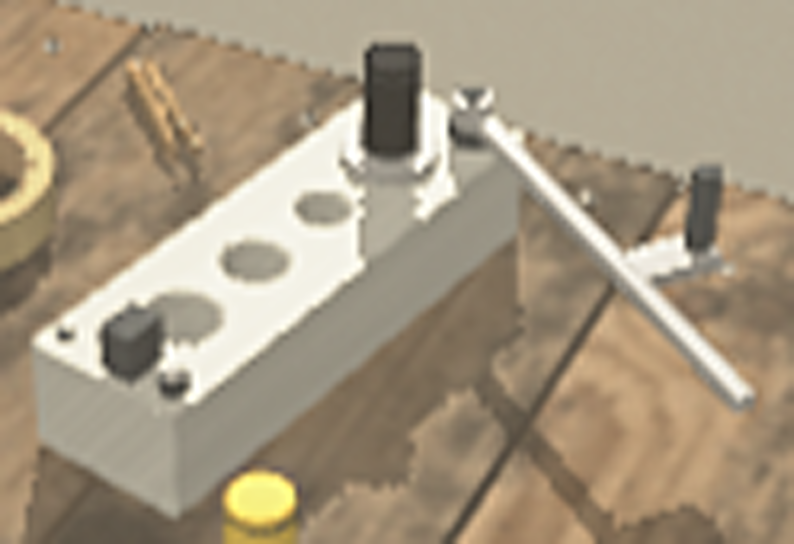

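B at cropP (150,440) has a stem about 95 px wide against a 103 px grip, so it is the 24 mm punch. A at (381,190) is 75 px against 95 px, so it is the 20 mm punch. Both have steel stems and black grips, as described. In the rack crops the three holes are open, the stop block and spring ball are at the +y end, and the post is at scene crop (750,280). Next I'll fit the poses.

```bash
cat > fit.py <<'E'
import numpy as np
from scipy.optimize import least_squares
C={n:np.load(f"pics/{n}0.npz") for n in ("scene","side")}
def proj(n,X):
    c=C[n]; p=c["mtx"]@(c["R"]@np.array(X)+c["t"]); return p[:2]/p[2]
def px(u,s,o): return (np.array(u)+.5)/s-.5+np.array(o)
P=lambda u:("scene",px(u,7,(225,240)))
Q=lambda u:("side",px((u[0]-525,u[1]),7,(275,215)))
S=lambda u:("scene",px(u,5.7,(220,145)))
T=lambda u:("side",px(u,6.4,(220,135)))
def fit(obs,f,x0):
    r=lambda x:np.concatenate([proj(n,f(x,k))-p for k,(n,p) in obs])
    s=least_squares(r,x0,loss="soft_l1"); return s.x,np.round(r(s.x).reshape(-1,2),1).tolist()
pt=lambda x,k:(x[0],x[1],k)
A=[(.085,P((390,62))),(.041,P((381,195))),(.085,Q((717,80))),(.041,Q((709,187)))]
B=[(.085,P((150,315))),(.041,P((149,447))),(.085,Q((655,335))),(.041,Q((646,440)))]
R=[((0,.066,.05),S((200,260))),((0,.022,.05),S((299,227))),((0,-.022,.05),S((397,193))),
 ((.035,.113,.05),S((47,246))),((-.035,.113,.05),S((150,345))),((-.035,-.113,.05),S((632,178))),
 ((0,.066,.05),T((181,318))),((0,.022,.05),T((256,261))),((0,-.022,.05),T((324,208))),
 ((.035,.113,.05),T((35,342))),((-.035,.113,.05),T((183,405))),((-.035,-.113,.05),T((522,145)))]
def rk(x,k):
    c,s=np.cos(x[2]),np.sin(x[2]); return (x[0]+c*k[0]-s*k[1],x[1]+s*k[0]+c*k[1],k[2])
a=fit(A,pt,[.5,-.1]);b=fit(B,pt,[.5,-.1]);r=fit(R,rk,[.55,-.3,0])
def kp(th,k): # bar coords (along,side,z)
    c,s=np.cos(th[0]),np.sin(th[0]); x,y=-k[1],k[0]
    return rk(r[0],(-.018+c*x-s*y,-.098+s*x+c*y,k[2]))
K=[((.12,.032,.103),S((757,237))),((.12,.032,.067),S((742,325))),((.202,0,.067),S((703,470))),
 ((.12,.032,.103),T((707,172))),((.12,.032,.067),T((700,248))),((.202,0,.067),T((742,392)))]
k=fit(K,kp,[1.2])
if __name__=="__main__":
    for n,v in zip("ABRK",(a,b,r,k)): print(n,np.round(v[0],4),v[1])
    for h in (-.066,-.022,.022,.066): print(np.round(rk(r[0],(0,h,.05)),4))
    print("post",kp(k[0],(.12,.032,.085)),"shut",kp([0],(.12,.032,.085)))
E
python3 fit.py
```

```text
A [ 0.4517 -0.0889] [[0.0, 0.9], [-0.2, -0.3], [0.2, -0.1], [-0.1, -0.5]]
B [0.4311 0.0056] [[-0.0, 0.9], [-0.1, 0.1], [-0.1, -0.5], [-0.1, -0.6]]
R [ 0.6213 -0.2614 -0.1932] [[0.4, 0.2], [0.4, -0.0], [-0.1, 0.1], [-0.0, 0.5], [-1.9, 1.4], [1.0, -0.9], [0.5, -0.5], [-0.1, -0.4], [-0.1, -0.4], [-0.4, -0.2], [-1.0, 1.8], [0.1, -1.9]]
K [1.0965] [[-0.1, -0.4], [-0.4, -1.5], [0.2, 1.2], [-0.3, -1.0], [-0.8, -0.8], [0.0, 0.2]]
[ 0.6087 -0.3262  0.05  ]
[ 0.6171 -0.283   0.05  ]
[ 0.6256 -0.2398  0.05  ]
[ 0.634  -0.1966  0.05  ]
post (np.float64(0.4708000793703622), np.float64(-0.30495265895197843), 0.085) shut (np.float64(0.5764887115196295), np.float64(-0.2301932124013843), 0.085)
```

```bash
cat > h.py <<'E'
import numpy as np, cv2
from scipy.spatial.transform import Rotation as Ro
from cell import env, jaws, eyes
from fit import a,b,r,k,rk,kp,C
yaw=r[0][2]
def down(al):  # tool z down, tool y along heading al
    y=np.array([np.cos(al),np.sin(al),0]); z=np.array([0,0,-1.]); return Ro.from_matrix(np.c_[np.cross(y,z),y,z]).as_rotvec()
def st(msg=""):
    s=env.read_state(); print(msg,round(s["time_s"],2),np.round(s["tcp_pos"],4),"F",np.round(s["wrist_force"],1),"w",round(s["width"],3),"g",round(float(np.max(s["gripper_force"])),1)); return s
E
python3 - <<'E'
from h import *
from fit import fit,pt
sc=lambda u,v:("scene",np.array([u,v])*.64)
sd=lambda u,v:("side",np.array([u,v])*.64)
print("yellow",fit([(.085,sc(380,346)),(.085,sd(407,332))],pt,[.5,0])[0],"blue",fit([(.085,sc(334,388)),(.085,sd(391,378))],pt,[.5,0])[0])
print("leg",fit([(0,sc(245,420)),(0,sd(303,430))],pt,[.5,0])[0])
for al in (yaw,yaw+np.pi):
  for p in ([*a[0],.2],[*a[0],.047],[*b[0],.2],[*b[0],.047],[*rk(r[0],(0,-.022,0))[:2],.2],[*rk(r[0],(0,.022,0))[:2],.062]):
    q=env.solve_ik(np.array(p),down(al)); print(round(al,2),np.round(p,3),None if q is None else np.round(q,2))
E
```

```text
yellow [ 0.54537901 -0.08681849] blue [ 0.52584043 -0.0044087 ]
leg [0.62287389 0.06023959]
-0.19 [ 0.452 -0.089  0.2  ] [ 0.47  0.34 -0.5   2.03  0.22  0.82 -0.35]
-0.19 [ 0.452 -0.089  0.047] [ 0.34  0.6  -0.36  2.14  0.46  0.47 -0.56]
-0.19 [0.431 0.006 0.2  ] [ 0.35  0.3  -0.6   2.1   0.24  0.81 -0.59]
-0.19 [0.431 0.006 0.047] [ 0.13  0.57 -0.36  2.21  0.48  0.43 -0.81]
-0.19 [ 0.617 -0.283  0.2  ] [ 0.54  0.65 -0.32  1.46  0.22  1.06 -0.02]
-0.19 [ 0.626 -0.24   0.062] [ 0.45  0.8  -0.28  1.58  0.27  0.8  -0.13]
2.95 [ 0.452 -0.089  0.2  ] [-0.77  0.64  1.24  2.09 -0.75  0.97 -2.46]
2.95 [ 0.452 -0.089  0.047] [-0.35  0.68  0.56  2.18 -0.78  0.49 -2.51]
2.95 [0.431 0.006 0.2  ] [ 0.82  0.53 -1.27  2.08  0.61  0.99  2.17]
2.95 [0.431 0.006 0.047] [-0.66  0.7   0.69  2.25 -0.98  0.52 -2.52]
2.95 [ 0.617 -0.283  0.2  ] [-0.11  0.79  0.81  1.5  -0.61  1.11 -2.52]
2.95 [ 0.626 -0.24   0.062] [-0.11  0.91  0.66  1.61 -0.69  0.86 -2.52]
```

```bash
python3 - <<'E'
from h import *
o=down(yaw); A=a[0]
env.move_ptp(np.array([*A,.17]),o)
c=eyes.read_camera("wrist"); np.savez("pics/wrist1.npz",**c)
cv2.imwrite("pics/w1.png",c["color"][:,:,::-1])
print(env.move_linear(np.array([*A,.048]),v=.12,guard=8)); st("down")
jaws.clamp(); st("clamped")
env.move_linear(np.array([*A,.16]),v=.15); st("up")
H=rk(r[0],(0,-.022,0))[:2]
env.move_ptp(np.array([*H,.16]),o)
env.move_linear(np.array([*H,.107]),v=.15); st("above")
for n in ("scene","side"):
    c=eyes.read_camera(n); np.savez(f"pics/{n}1.npz",**c)
ims=[]
for n,(c0,r0) in (("scene",(255,110)),("side",(215,95))):
    im=np.load(f"pics/{n}1.npz")["color"][r0:r0+115,c0:c0+80,::-1]; ims.append(cv2.resize(im,None,fx=5,fy=5,interpolation=cv2.INTER_CUBIC))
cv2.imwrite("pics/ab1.png",np.hstack(ims))
E
```

```text
False
down 3.27 [ 0.452  -0.0889  0.0485] F [0.6 0.  0.8] w 0.999 g 0.0
clamped 3.87 [ 0.4517 -0.0889  0.0482] F [-1.4  0.5  6.9] w 0.267 g 58.3
up 4.77 [ 0.4512 -0.0889  0.1593] F [-0.4 -0.1 -1. ] w 0.268 g 58.7
above 6.27 [ 0.6173 -0.2824  0.1077] F [ 0.2  0.7 -0.7] w 0.268 g 58.7
```

View pics/ab1.png

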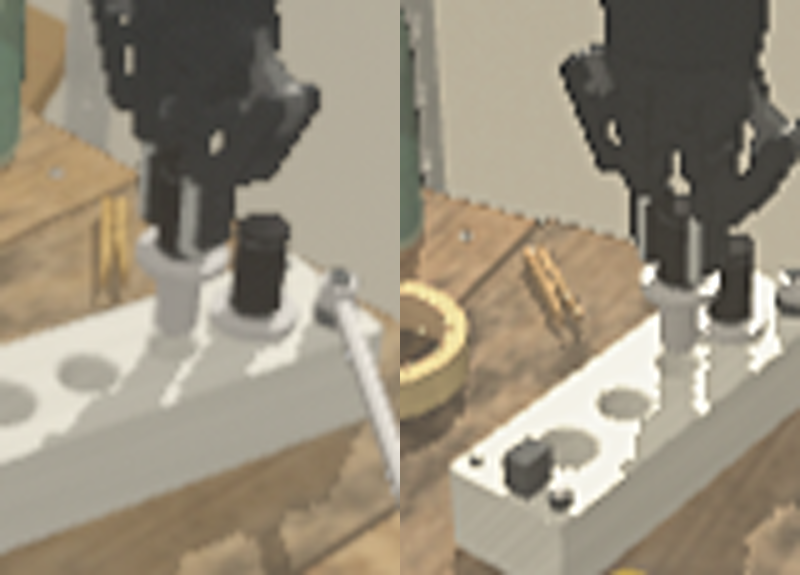

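The 20 mm punch is held upright over hole 1, with its stem at about (177,315) in the scene crop and (678,330) in the side crop. I'll check those against the projection, then insert with a guard.

```bash
python3 - <<'E'
from h import *
from fit import proj
for t in env.read_state()["tcp_pos"],(*rk(r[0],(0,-.022,0))[:2],0):
  for z in (.0595,.0745): print(z,((proj("scene",(*t[:2],z))-(255,110)+.5)*5-.5).round(0),((proj("side",(*t[:2],z))-(215,95)+.5)*5-.5).round(0)+(400,0))
x,y=rk(r[0],(0,-.022,0))[:2]
print(env.move_linear(np.array([x,y,.0635]),v=.05,guard=10)); st("in")
E
```

```text
0.0595 [173. 327.] [677. 345.]
0.0745 [176. 299.] [677. 321.]
0.0595 [174. 327.] [678. 345.]
0.0745 [177. 299.] [678. 321.]
True
in 6.79 [ 0.6171 -0.2825  0.0944] F [ 1.   1.  -2.1] w 0.266 g 59.9
```

```bash
python3 - <<'E'
from h import *
x,y=rk(r[0],(0,-.022,0))[:2]
for i in range(4):
    g=env.move_linear(np.array([x,y,.0635]),v=.04,guard=12); s=st(f"in {g}"); print(np.round(s["ft_torque"],2))
    if not g or s["tcp_pos"][2]<.066: break
E
```

```text
in True 7.59 [ 0.6172 -0.2821  0.0629] F [-0.5  1.2  8.1] w 0.263 g 61.3
[ 0.23  0.19 -0.04]
```

```bash
python3 - <<'E'
from h import *
o=down(yaw); B=b[0]
jaws.ungrasp(); p=env.read_state()["tcp_pos"]; env.move_linear(np.array([p[0],p[1],.16]),v=.15); st("released")
env.move_ptp(np.array([*B,.16]),o)
print(env.move_linear(np.array([*B,.048]),v=.12,guard=8)); st("down")
jaws.clamp(); st("clamped")
env.move_linear(np.array([*B,.17]),v=.15); st("up")
H=rk(r[0],(0,.022,0))[:2]
env.move_ptp(np.array([*H,.17]),o)
env.move_linear(np.array([*H,.107]),v=.15); st("above")
for n in ("scene","side"):
    c=eyes.read_camera(n); np.savez(f"pics/{n}2.npz",**c)
ims=[]
for n,(c0,r0) in (("scene",(250,115)),("side",(215,95))):
    im=np.load(f"pics/{n}2.npz")["color"][r0:r0+115,c0:c0+80,::-1]; ims.append(cv2.resize(im,None,fx=5,fy=5,interpolation=cv2.INTER_CUBIC))
cv2.imwrite("pics/ab2.png",np.hstack(ims))
E
```

```text
released 9.03 [ 0.6167 -0.2813  0.1591] F [ 0.2 -0.2 -0.1] w 1.005 g 0.0
False
down 11.4 [0.4314 0.0057 0.0484] F [-0.1  0.1 -0.6] w 1.003 g 0.0
clamped 11.99 [0.4312 0.0056 0.0482] F [-0.3 -0.3  6.8] w 0.26 g 58.3
up 12.96 [0.4306 0.0056 0.1693] F [-0.7  0.1 -2.2] w 0.267 g 58.8
above 14.72 [ 0.626  -0.2393  0.1078] F [ 0.6  0.8 -0.3] w 0.268 g 58.8
```

View pics/ab2.png

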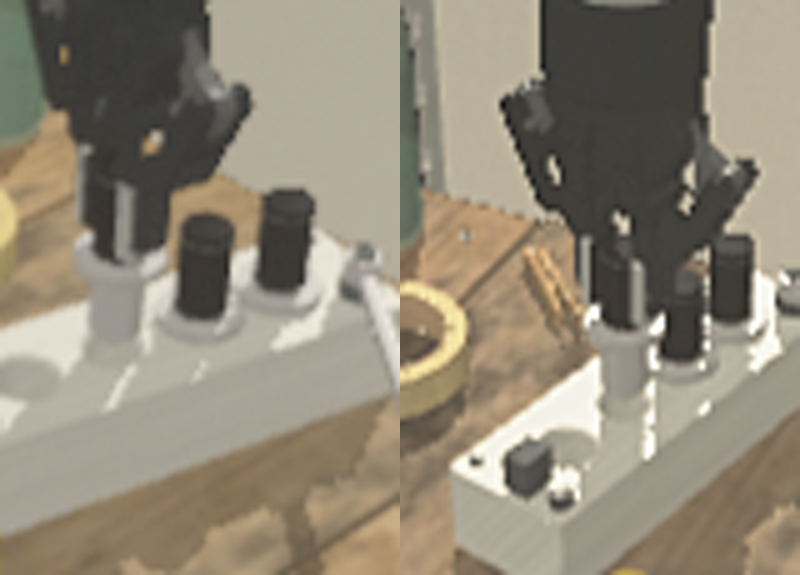

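The 20 mm punch sits home next to the 16 mm one, with its collar on the block at (200,320). The 24 mm punch is held over hole 2, with its stem at (117,310) in the scene crop. Next I insert it and check IK for the keeper push.

```bash
cat >> h.py <<'E'
def push(th,stand=.018,z=.079):   # tool pose pushing the post with its x side at keeper angle th
    p=np.array(kp([th],(.12,.032,z))); t=yaw+np.arctan2(.032,.12)+th
    return p-stand*np.array([np.cos(t),np.sin(t),0]), t
E
python3 - <<'E'
from h import *
x,y=rk(r[0],(0,.022,0))[:2]
for i in range(5):
    g=env.move_linear(np.array([x,y,.0630]),v=.05,guard=12); s=st(f"in {g}")
    if not g or s["tcp_pos"][2]<.0655: break
for off in (-np.pi/2,np.pi/2,0):
  for th in (1.4,1.1,.5,0):
    p,t=push(th); q=env.solve_ik(p,down(t+off)); print(round(off,2),th,None if q is None else np.round(q,2))
E
```

```text
in True 15.67 [ 0.6255 -0.2396  0.0633] F [-3.1  0.5  8.9] w 0.263 g 59.7
-1.57 1.4 [ 0.85  0.68 -0.41  1.81  0.39  0.73  0.12]
-1.57 1.1 [ 0.74  0.65 -0.34  1.87  0.33  0.68 -0.19]
-1.57 0.5 [ 0.51  0.64 -0.19  1.87  0.19  0.65 -0.8 ]
-1.57 0 [ 0.33  0.68 -0.05  1.77  0.05  0.69 -1.26]
1.57 1.4 [ 0.3   0.7   0.38  1.84 -0.4   0.68 -2.33]
1.57 1.1 [ 1.2   0.88 -1.06  1.84  0.92  1.01  2.48]
1.57 0.5 [ 1.    0.82 -0.93  1.84  0.83  0.93  1.81]
1.57 0 [ 0.83  0.82 -0.82  1.74  0.74  0.92  1.33]
0 1.4 [ 1.09  0.78 -0.79  1.8   0.71  0.87  1.43]
0 1.1 [ 1.    0.73 -0.72  1.85  0.65  0.81  1.11]
0 0.5 [ 0.77  0.69 -0.57  1.85  0.53  0.75  0.48]
0 0 [ 0.6   0.72 -0.44  1.75  0.42  0.77  0.01]
```

```bash
python3 - <<'E'
from h import *
jaws.ungrasp(); p=env.read_state()["tcp_pos"]; env.move_linear(np.array([p[0],p[1],.17]),v=.15); st("released")
O=lambda t:down(t-np.pi/2)
p,t=push(float(k[0][0]),stand=.045)
env.move_ptp(np.array([*p[:2],.17]),O(t)); jaws.clamp()
print(env.move_linear(p,v=.12,guard=8)); st("behind post")
for th in np.linspace(float(k[0][0]),.12,9):
    p,t=push(th); g=env.move_linear(p,O(t),v=.08,guard=12)
    if g: st(f"guard th={th:.2f}"); break
st("pre-shut")
for n in ("scene","side"):
    c=eyes.read_camera(n); np.savez(f"pics/{n}3.npz",**c)
ims=[]
for n,(c0,r0) in (("scene",(220,110)),("side",(215,90))):
    im=np.load(f"pics/{n}3.npz")["color"][r0:r0+130,c0:c0+110,::-1]; ims.append(cv2.resize(im,None,fx=3.6,fy=3.6,interpolation=cv2.INTER_CUBIC))
cv2.imwrite("pics/pre.png",np.hstack(ims))
E
```

```text
released 17.17 [ 0.6246 -0.2393  0.1691] F [-0.4  0.2 -1.8] w 1.001 g 0.0
False
behind post 19.67 [ 0.4533 -0.3465  0.0796] F [-0.  -0.1  0.2] w 0.003 g 0.0
pre-shut 22.89 [ 0.5434 -0.2358  0.0789] F [-0.6 -0.2 -0.3] w 0.005 g 0.0
```

View pics/pre.png

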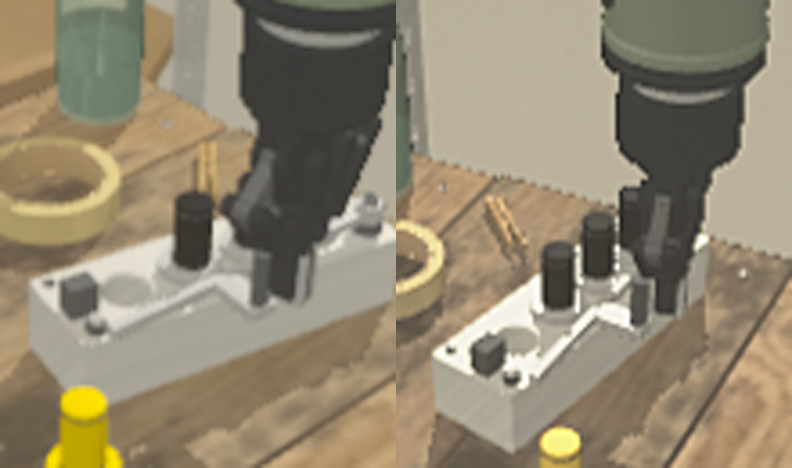

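The bar has followed the post, with its tip at (110,325) in the scene crop just short of the spring ball. I'll push it through the click to the stop.

```bash
python3 - <<'E'
from h import *
O=lambda t:down(t-np.pi/2)
for th in (.06,.0,-.08):
    p,t=push(th); g=env.move_linear(p,O(t),v=.04,guard=16); st(f"th={th} {g}")
    if g: break
p,t=push(.35); q=env.read_state()["tcp_pos"]
env.move_linear(q-.05*np.array([np.cos(yaw),np.sin(yaw),0]),v=.1); q=env.read_state()["tcp_pos"]
env.move_linear(np.array([q[0],q[1],.2]),v=.15)
env.move_ptp(np.array([.42,-.45,.25]),down(yaw)); st("clear")
for n in ("scene","side"):
    c=eyes.read_camera(n); np.savez(f"pics/{n}4.npz",**c)
ims=[]
for n,(c0,r0) in (("scene",(220,130)),("side",(215,110))):
    im=np.load(f"pics/{n}4.npz")["color"][r0:r0+110,c0:c0+120,::-1]; ims.append(cv2.resize(im,None,fx=3.3,fy=3.3*1.6,interpolation=cv2.INTER_CUBIC) if 0 else cv2.resize(im,None,fx=3.3,fy=3.3,interpolation=cv2.INTER_CUBIC))
cv2.imwrite("pics/end.png",np.hstack(ims))
E
```

```text
th=0.06 False 23.33 [ 0.5509 -0.2333  0.079 ] F [ 0.3 -0.3  0.2] w 0.0 g 0.0
th=0.0 False 23.68 [ 0.5585 -0.2314  0.079 ] F [-0.3 -0.7  0.7] w -0.001 g 0.0
th=-0.08 True 23.9 [ 0.5605 -0.2308  0.0782] F [-3.9  1.4  2.7] w 0.002 g 2.0
clear 27.03 [ 0.4204 -0.4494  0.2496] F [-0.5 -0.  -0.2] w -0.002 g 0.0
```

View pics/end.png

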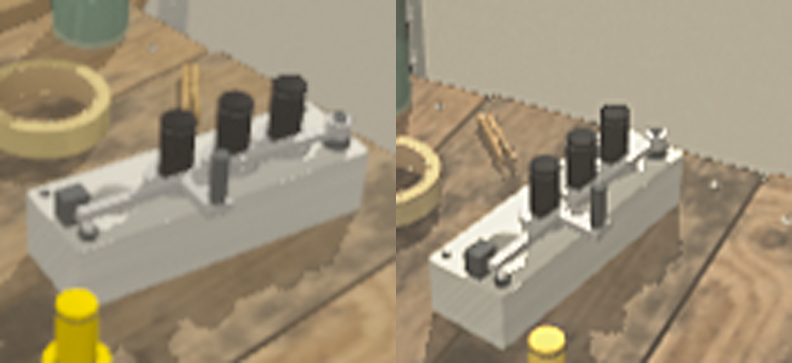

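In the final picture all three collars sit on the block. The bar runs over their near edges, and its tip is past the ball (88,232) and against the stop block (72,205). The 16 N guard tripped about 2 mm past the computed shut position, so it was the stop that halted the push: the ball takes only about 3 N.

```bash
python3 -c "
from cell import env
print(env.finish_job())"
```

```text
the job is handed in; nothing more can be done
None
```

The 20 mm and 24 mm punches are seated in holes 1 and 2, the keeper is shut against its stop, and the job was handed in after about 27 s of robot time; no verdict came back.

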